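Fasten a manipulator bracket with a quarter-turn thumbscrew

TASK

Slide the blue bracket gently along its channel until it is fully home against the brass end stop, so that its slot lines up with the slot in the brass nut plate below. Then put the orange thumbscrew down through both slots until its collar sits flat on the bracket, and lock it with a quarter turn. Do not force anything, leave the other things where they stand, and let go at the end.

Things in the scene. Friction and masses are not known exactly. Their poses are not given: they have to be found in the camera images.
- dock: Fixed grey dock, 240 (x) x 74 x 46 mm high: a channel along its x for the bracket, 54 mm wide between lips 46 mm high. The bracket rides on aluminium rails 40 mm above the table. Origin: on the table, under the channel's middle line, 130 mm from the open -x end; x runs towards the brass end stop, z up. Contact forces in the dock must stay below 35 N in sum, rails included: push with under 15 N, low on the post.
- nut_nominal (a point): Nominal centre of the slot in the brass nut plate, at its top (dock x 55, z 39 mm). Plate 8 mm thick, hollow below; slot 19 mm across the channel (y), 8.5 mm along (x). The plate carries the end stop (top 47.5 mm above the table), its face 30 mm beyond the slot's centre. Both are clamped together up to 8 mm before or behind this point in x, not measured: feel for it.
- bracket: Loose blue plate 150 (x) x 50 (y) x 8 mm, 280 to 490 g, lying in the channel with 2 mm play each side, its x along the dock's x, 25 to 75 mm short of the stop. Origin: centre of the underside. When its +x edge touches the stop its slot lies over the nut plate's slot (bracket origin then at about dock x 10 mm, give or take 8). It slides at 3 to 9 N and stays where left.
- bracket_post (a point): Centre of the top of the bracket's black clamp post, to grip: 26 (x) x 24 (y) x 46 mm tall above the plate, at bracket x -50, y 0, z 54 mm. Its front (+x) carries a shoulder plate as tall as the post, 44 mm wide, bracket x -37 to -31: fingers on the post's sides push against it when they slip forwards. A steel knob 16 mm across juts 8 mm from its -x face, 22 mm above the bracket's underside.
- bracket_slot (a point): Centre of the bracket's through slot at the plate's top face (bracket x 45, y 0, z 8 mm). It is 23 mm long across (y) and 10 mm wide (x).
- thumbscrew: Loose quarter-turn thumbscrew, 60 g, upright in the holder. Origin: centre of the underside of its steel collar (28 mm across, 3 mm thick); z up. Above it an orange bar head to grip: 10 mm thick (x), 26 mm wide (y), from 3 to 31 mm above the origin. Below it a 6 mm shank with a cross pin at the foot.
- screw_pin (a point): Middle of the thumbscrew's cross pin, 23 mm below its origin: round, 6 mm thick, 16 mm long along the thumbscrew's y (parallel to the head's width). It passes the slots only when lying along them (thumbscrew y along bracket y, either way round). Once the collar is seated, a 90 degree turn either way locks it under the nut plate; it turns freely there.
- holder: Fixed white rest block 60 x 60 x 40 mm with a blind round hole 21 mm across in its top; the thumbscrew's collar rests on it. Origin: centre of the underside.
- slide_box: Bystander: green box 80 x 36 x 30 mm. Origin: centre of the underside. Leave it.
- drop_bottle: Bystander: amber dropper bottle, 36 mm across, 65 mm high. Origin: centre of the underside. Leave it.
- objective: Bystander: steel objective lens standing on end, 34 mm across, 46 mm high. Origin: centre of the underside. Leave it.

How it is judged:
By the outcome, as a careful person would: the job done as asked, in the order asked, and still so for the second after the job is handed in, with the robot touching nothing.
It also fails if it takes over 69 s, if anything falls off the work surface, if the arm or the gripper's body presses on something with over 40 N, if the wrist force passes 120 N, or if a joint passes its speed limit or range.

ROBOT

A 6-joint arm with a two-finger parallel gripper is mounted at the origin on the work surface. World frame = base frame: x ahead of the robot, y to its left, z up, the work surface at z = 0. Lengths are in m, angles in rad, forces in N, time in s.
With the tool pointing down it reaches from about 0.325 to 1 m from the base axis. Payload 5.1 kg.
Tool frame: the origin (TCP) lies midway between the tips of the shut fingers; the grasp point (between the pads) lies 19 mm behind it; y points along the fingers, x is the direction in which the jaws open and shut, and the axes are right-handed (so a half turn about y gives the same grasp; the last joint's range is limited). The gripper opens to 85 mm and grips with 20 to 120 N. Pads are 22 mm wide; open, the fingers measure 114 mm over their backs; the gripper's body (76 mm by 85 mm) begins 54 mm behind the grasp point. The pads swing forward as they close: fully open they stand 13 mm farther back than shut.
Start: joints at [1.256, 0.124, 1.65, -0, 1.367, -0.083], TCP at [0.149, 0.633, 0.231] pointing down, gripper open.
Joint ranges: [-2.61, 2.61], [-1.02, 2.33], [0.03, 2.71], [-1.35, 4.49], [0.32, 2.68], [-2.91, 2.91]. Speed limits (rad/s): [2.57, 2.57, 3.14, 3.14, 3.14, 3.14].

INTERFACE

Orientations are given as [roll, pitch, yaw] about the fixed x, y, z axes, in that order (R = Rz(yaw) Ry(pitch) Rx(roll)).
In Python, from plant import bot gives the robot as it stands.
- The arm moves only by the shell command python3 -m pendant 'ROWS' [FORCE]. ROWS is text: rows parted by semicolons, each of 5 numbers parted by spaces: the shift along the tool's x, y, z in mm, then the turn about the tool's y in degrees, then the opening, from 0 (shut) to 1 (fully open). In form: dx dy dz turn grip; .... A call has exactly 5 rows; each row shifts and turns the commanded pose from where the row before left it, along the tool's axes as they then stand; what a row does not reach is not made up. A row lasts 1/10 s, in which the tool goes at most 50 mm and 8.59 degrees, less where a joint would pass 70% of its speed; a pose out of reach is approached as far as the arm can. A call with a gripper value outside its range is refused whole. The fingers move at their own pace and stop on an object; FORCE is the grip in N (left out, the last holds). Time passes only in rows, so rows that do not move let the fingers close, or fill a call up. It gives the time, the measured TCP pose, the force and the opening at its end, in the units of the state.
- bot.sense(): the state, without advancing time (a new reading comes with each control period).
- bot.camera(name): name is "side" or "top" or "wrist"; returns the picture (420x560x3 uint8, red, green, blue); there is no depth.
- bot.get_calibration(name): a dict with "fx", "fy", "cx", "cy" (pixels), "k1" (the pictures are not rectified: a ray, as slopes to the right and down, at radius r is drawn at 1 + k1 r^2 times it, then the intrinsics apply), "origin" and "orientation" of the camera in the world; the wrist camera has in their place "tool_from_camera" (4x4, takes a point from camera to tool coordinates, whose origin is the TCP and whose axes are the tool frame's). Camera axes: x right, y down, z forward; pixel columns grow to the right and rows downward; lengths in m; the calibration is good to about 2 mm. A picture is of the moment at which its call begins: read the wrist's pose just before it. get_calibration takes no time and is no camera call.
- bot.job_done(): hands the job in, once; it reports no verdict.
Trained networks look in the newest picture that a camera, given by its name, has taken for a name from the list of things; names that differ only in an ending like _2 or _b are one class to them, and where a whole thing is asked for, a point or a joint stands for the part that bears it (a point fixed in the world has none). Each returns a list of dicts, best first, with "score" (0 to 1); they miss things now and then, are a little off and sometimes report something else, mostly with a low value. They report only what shows in the picture. A call takes as long as a camera call.
- bot.find_in(camera, name): "at" ([x, y, z] in m, in world coordinates, good to about 4 mm: the middle of the surface that is visible of it).
The state is a dict: "clock": time; "joint_pos": joint angles; "joint_velocities": joint speeds; "joint_torque": joint torques, N m; "ee_pos": TCP position; "tool_rot": TCP orientation; "contact_force": force on the tool from outside, world axes, zero at the start; "moment": the same for the moment, N m; "opening": finger opening in m.
Only numpy, scipy, OpenCV 4.12 (cv2) and the standard library are available. Lean on these libraries where they do the work, as an engineer would, in place of code of your own. Each camera call takes 0.05 s, during which the arm holds its last target.

## Working session

There is one attempt and no reset: what is moved stays moved. The work goes in short steps, Python scripts to look and compute and a shell command to move; the robot and the scene stay as the last step left them, time stands still between calls to the robot, and variables do not carry over. Pictures are saved under pics/ and viewed, and the job is handed in when it is done.

```bash
ls; mkdir -p pics
cat > h.py <<'E'
import numpy as np, cv2
from plant import bot
from scipy.spatial.transform import Rotation as R
def snap(name,f):
    s=bot.sense(); im=bot.camera(name); cv2.imwrite('pics/'+f,im[:,:,::-1]); return s,im
E
python3 - <<'E'
from h import *
s=bot.sense(); print({k:np.round(v,3) for k,v in s.items()})
for n in ('side','top','wrist'):
    snap(n,n+'0.png'); print(n,bot.get_calibration(n))
    for t in ('dock','bracket','bracket_post','bracket_slot','thumbscrew','holder','slide_box','drop_bottle','objective') if n!='wrist' else ('bracket_post',):
        print(n,t,[(round(d['score'],2),np.round(d['at'],4).tolist()) for d in bot.find_in(n,t)[:2]])
print(bot.sense()['clock'])
E
```

```text
pics
{'clock': np.float64(0.0), 'joint_pos': array([ 1.256,  0.125,  1.652, -0.   ,  1.367, -0.083]), 'joint_velocities': array([ 0.001,  0.   ,  0.001, -0.   ,  0.   , -0.001]), 'joint_torque': array([ 1.0000e-03, -4.2361e+01, -3.6546e+01,  0.0000e+00,  7.0000e-03,
        0.0000e+00]), 'ee_pos': array([0.149, 0.632, 0.23 ]), 'tool_rot': array([-1.571,  0.002,  1.339]), 'contact_force': array([-0.919,  0.071,  0.487]), 'moment': array([ 0.002,  0.025, -0.005]), 'opening': np.float64(0.085)}
side {'fx': 538.7934385145088, 'fy': 538.7934385145088, 'cx': 285.54642596065696, 'cy': 214.21227809876078, 'k1': -0.05287575112689501, 'origin': array([0.30807423, 0.85288725, 0.62096327]), 'orientation': array([-2.08387309,  0.02523487, -2.8873743 ])}
side dock [(0.64, [0.604, -0.0368, 0.0314])]
side bracket [(0.96, [0.5436, -0.0511, 0.0478])]
side bracket_post [(0.81, [0.5401, -0.0538, 0.0476])]
side bracket_slot [(0.88, [0.5434, -0.0544, 0.0457])]
side thumbscrew [(0.93, [0.53, 0.3151, 0.0555])]
side holder [(0.63, [0.523, 0.3337, 0.04]), (0.62, [0.5988, 0.2006, 0.0344])]
side slide_box [(0.6
[... 788 characters left out ...]
e_box [(0.89, [0.4511, 0.1809, 0.0322]), (0.35, [0.5933, 0.1824, 0.0463])]
top drop_bottle [(0.49, [0.5952, 0.1829, 0.0447])]
top objective [(0.57, [0.4842, -0.3371, 0.0324])]
wrist {'fx': 309.9290277566598, 'fy': 309.9290277566598, 'cx': 276.51085298007234, 'cy': 212.13093529651235, 'k1': -0.03936122387637581, 'tool_from_camera': array([[ 9.99999995e-01,  9.42467125e-05,  1.37495708e-05,
        -6.30291355e-04],
       [ 1.42271085e-05, -2.90551401e-01,  9.56859385e-01,
        -1.42856898e-01],
       [ 9.41758084e-05, -9.56859381e-01, -2.90551401e-01,
         7.32697320e-02],
       [ 0.00000000e+00,  0.00000000e+00,  0.00000000e+00,
         1.00000000e+00]])}
wrist bracket_post []
1.1
```

View pics/top0.png

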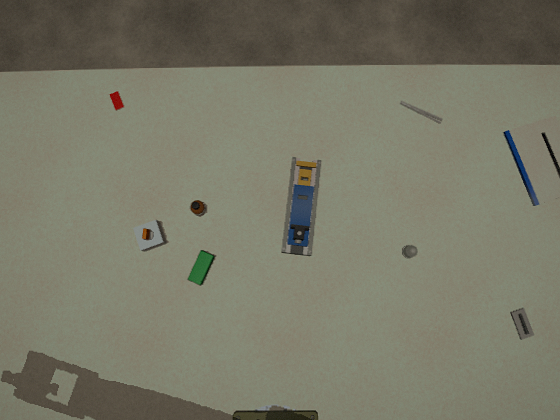

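View pics/side0.png

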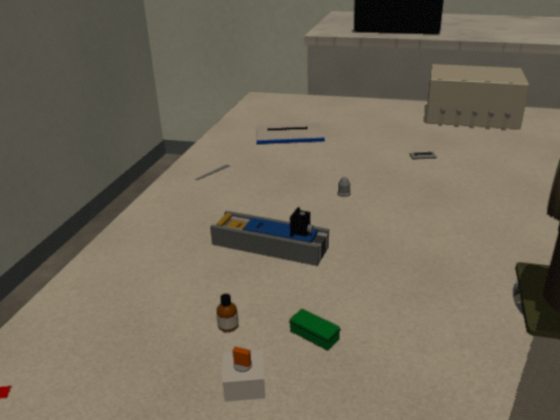

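View pics/wrist0.png

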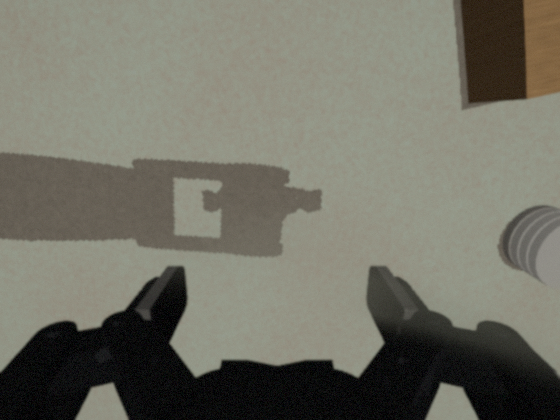

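```bash
cat >> h.py <<'E'
def unproj(cal,px,z,Rw=None,o=None):
    px=np.atleast_2d(px).astype(float)
    K=np.array([[cal['fx'],0,cal['cx']],[0,cal['fy'],cal['cy']],[0,0,1]])
    u=cv2.undistortPoints(px.reshape(-1,1,2),K,np.array([cal['k1'],0,0,0.])).reshape(-1,2)
    if Rw is None: Rw=R.from_euler('xyz',cal['orientation']).as_matrix(); o=np.array(cal['origin'])
    d=np.c_[u,np.ones(len(u))]@Rw.T
    return o+d*((z-o[2])/d[:,2])[:,None]
def wpose(s,cal):
    Rt=R.from_euler('xyz',s['tool_rot']).as_matrix(); T=cal['tool_from_camera']
    return Rt@T[:3,:3], Rt@T[:3,3]+np.array(s['ee_pos'])
E
python3 - <<'E'
import cv2
im=cv2.imread('pics/top0.png')
a=cv2.resize(im[150:262,272:332],None,fx=5,fy=5,interpolation=cv2.INTER_CUBIC)
b=cv2.resize(im[190:290,130:220],None,fx=5,fy=5,interpolation=cv2.INTER_CUBIC)
import numpy as np
c=np.zeros((560,760,3),np.uint8);c[:560,:300]=a;c[:500,305:755]=b
cv2.imwrite('pics/topz.png',c)
E
```

```text
(no output)
```

View pics/topz.png

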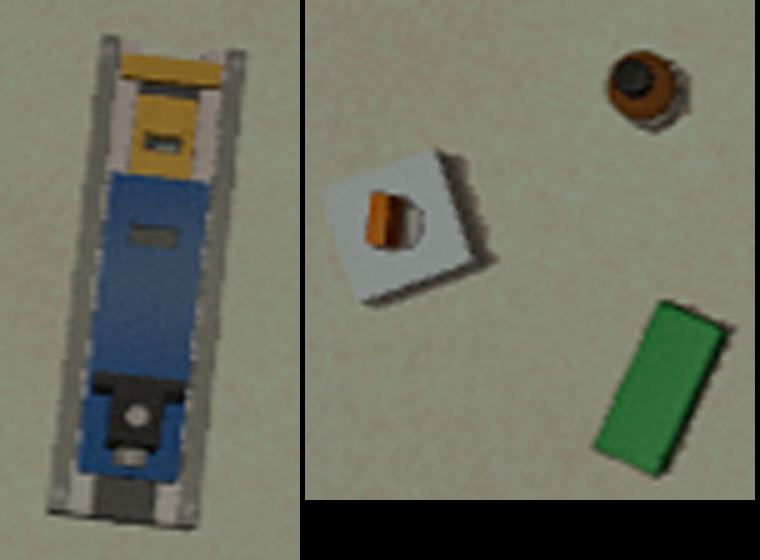

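Run:
```python
from h import *
c=bot.get_calibration('top')
A=lambda p:[( (x+.5)/5-.5+272,(y+.5)/5-.5+150) for x,y in p]
B=lambda p:[( (x-305+.5)/5-.5+130,(y+.5)/5-.5+190) for x,y in p]
d=unproj(c,A([(100,37),(245,50),(197,527),(50,515)]),.046); print(np.round(d,4))
f=(d[0]+d[1])/2; b=(d[2]+d[3])/2; v=f-b
yaw=np.arctan2(v[1],v[0]); print('dock len',np.linalg.norm(v),'w',np.linalg.norm(d[0]-d[1]),'yaw',np.degrees(yaw), np.degrees(np.arctan2(*(d[0]-d[1])[:2])))
ux=np.array([np.cos(yaw),np.sin(yaw)]); o=((f+b)/2)[:2]+ux*.01*1; print('origin',o)
def dk(p): 
    q=p[:,:2]-o; return np.c_[q@ux,q@[-ux[1],ux[0]]]
print('bracket front/slot/rear dock', dk(unproj(c,A([(162,180),(154,236),(130,477)]),.048)))
print('nut slot, stop face', dk(unproj(c,A([(163,143)]),.039)),dk(unproj(c,A([(170,86)]),.0475)))
print('post top: shoulder front, rear', dk(unproj(c,A([(140,375),(132,445)]),.094)))
p=unproj(c,A([(137,412)]),.094); print('post',p)
h=unproj(c,B([(375,192),(393,195),(386,248),(366,244)]),.071);print('head',h,h.mean(0))
k=unproj(c,B([(437,150),(475,262),(363,300),(324,190)]),.04);print('holder',k.mean(0))
for i in range(4): e=k[(i+1)%4]-k[i]; print(np.linalg.norm(e),np.degrees(np.arctan2(e[1],e[0])))
e=(h[0]+h[1]-h[2]-h[3]);print('head yaw long',np.degrees(np.arctan2(e[1],e[0])))
```

```text
[[ 0.7231 -0.05    0.046 ]
 [ 0.7155 -0.1229  0.046 ]
 [ 0.4766 -0.093   0.046 ]
 [ 0.4833 -0.0216  0.046 ]]
dock len 0.24113166641654135 w 0.07324563672627342 yaw -6.942323903302889 5.983436360081366
origin [ 0.60953387 -0.07309926]
bracket front/slot/rear dock [[ 0.03968951 -0.00165135]
 [ 0.01106078 -0.00052997]
 [-0.10905743 -0.00089229]]
nut slot, stop face [[ 0.06064029 -0.00060237]] [[ 0.08811864 -0.00087763]]
post top: shoulder front, rear [[-0.06464569  0.0010381 ]
 [-0.09785474  0.00141215]]
post [[ 0.52804167 -0.06250702  0.094     ]]
head [[0.54444762 0.31054443 0.071     ]
 [0.54289568 0.30174285 0.071     ]
 [0.51730817 0.30432141 0.071     ]
 [0.51933542 0.31407926 0.071     ]] [0.53099672 0.30767199 0.071     ]
holder [0.5314472  0.30708618 0.04      ]
0.059643725008205556 -159.89905301416113
0.05804465377037344 108.27803459124176
0.058831610017317224 21.316981497682146
0.059272610774486104 -70.88610993329891
head yaw long -6.875549477949989
```

```bash
python3 -m pendant '0 0 0 -6.8 1; -41 0 -28 0 1; -41 0 -28 0 1; -41 0 -28 0 1; -41 0 -28 0 1' && python3 -m pendant '-41 0 -28 0 1; -41 0 -28 0 1; -41 0 -28 0 1; -41 0 -28 0 1; -41 0 -28 0 1' && python3 -m pendant '-41 0 -28 0 0.6; -41 0 -28 0 0.6; -41 0 -28 0 0.6; -41 0 -28 0 0.6; -41 0 -28 0 0.6'
```

```text
clock: 1.6
ee_pos: [0.2426, 0.4554, 0.2313]
tool_rot: [-1.571, -0.0, 1.458]
contact_force: [1.2, -0.8, 1.0]
opening: 0.0857
clock: 2.1
ee_pos: [0.3586, 0.2358, 0.2317]
tool_rot: [-1.572, -0.001, 1.458]
contact_force: [-0.3, -0.1, 0.2]
opening: 0.0853
clock: 2.6
ee_pos: [0.4747, 0.0159, 0.2318]
tool_rot: [-1.572, -0.0, 1.457]
contact_force: [0.7, 1.1, -0.5]
opening: 0.0511
```

```bash
python3 -m pendant '-36 10 -28 0 0.6; -36 10 -28 0 0.6; 0 10 0 0 0.6; 0 0 0 0 0.6; 0 0 0 0 0.6'
python3 - <<'E'
from h import *
s,im=snap('wrist','w1.png'); print(s['ee_pos'],s['tool_rot'],s['opening'])
for t in ('bracket_post','bracket_slot','nut_nominal'): print(t,[(round(d['score'],2),np.round(d['at'],4).tolist()) for d in bot.find_in('wrist',t)[:2]])
E
```

```text
clock: 3.1
ee_pos: [0.521, -0.0591, 0.2011]
tool_rot: [-1.57, -0.0, 1.458]
contact_force: [-0.8, -0.4, -0.0]
opening: 0.051
[ 0.52104858 -0.05912402  0.20112715] [-1.56993122e+00 -4.02225033e-04  1.45830882e+00] 0.05104608826130394
bracket_post [(0.95, [0.5634, -0.0655, 0.0513])]
bracket_slot [(0.76, [0.5636, -0.0686, 0.0459])]
nut_nominal [(0.61, [0.5991, -0.0728, 0.0461])]
```

View pics/w1.png

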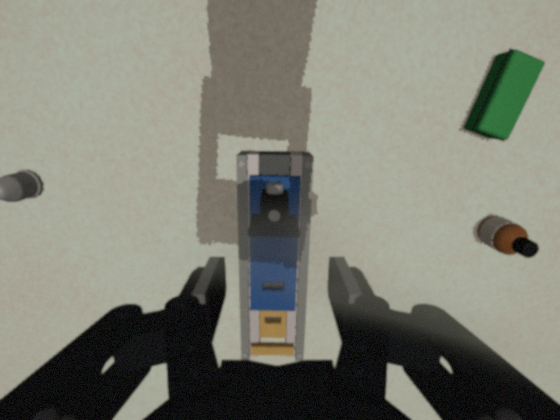

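Run:
```python
import cv2
im=cv2.imread('pics/w1.png')
cv2.imwrite('pics/w1z.png',cv2.resize(im[145:362,215:335],None,fx=2.7*2.0/2,fy=2.7,interpolation=cv2.INTER_CUBIC)) 
a=cv2.resize(im[145:255,225:325],None,fx=5,fy=5,interpolation=cv2.INTER_CUBIC)
cv2.imwrite('pics/w1a.png',a)
b=cv2.resize(im[250:360,225:325],None,fx=5,fy=5,interpolation=cv2.INTER_CUBIC)
cv2.imwrite('pics/w1b.png',b)
```

```text
(no output)
```

View pics/w1a.png

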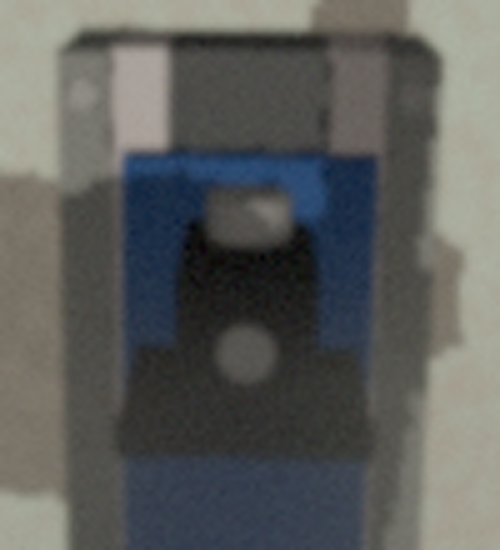

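View pics/w1b.png

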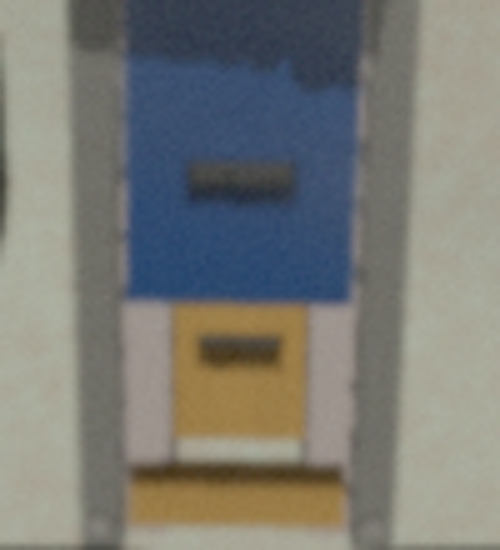

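Run:
```python
from h import *
c=bot.get_calibration('wrist')
s=dict(ee_pos=[0.52104858,-0.05912402,0.20112715],tool_rot=[-1.56993122,-4.02225033e-04,1.45830882])
Rw,o=wpose(s,c)
q=lambda p,y0:[((x+.5)/5-.5+225,(y+.5)/5-.5+y0) for x,y in p]
U=lambda p,y0,z: unproj(c,q(p,y0),z,Rw,o)
A=U([(58,45),(440,45)],145,.046); Bq=U([(83,545),(392,545)],250,.046)
print(A,Bq); m0=A.mean(0);m1=Bq.mean(0);v=m1-m0;yaw=np.arctan2(v[1],v[0]);print('len',np.linalg.norm(v),'yaw',np.degrees(yaw),np.linalg.norm(A[0]-A[1]),np.linalg.norm(Bq[0]-Bq[1]))
L=Bq[0]-A[0];print(np.degrees(np.arctan2(L[1],L[0])));L=Bq[1]-A[1];print(np.degrees(np.arctan2(L[1],L[0])))
ux=np.array([np.cos(yaw),np.sin(yaw)]);o2=m0[:2]+.13*ux;print('origin',o2)
def dk(p): 
    w=p[:,:2]-o2; return np.round(np.c_[w@ux,w@[-ux[1],ux[0]]]*1000,1).tolist()
print('post circle',U([(246,352)],145,.094),dk(U([(246,352)],145,.094)))
print('shoulder front top L,R',dk(U([(120,455),(372,458)],145,.094)))
print('bracket rear',dk(U([(125,155),(378,155)],145,.048)),'front',dk(U([(128,300),(355,300)],250,.048)))
print('slot b',dk(U([(240,182)],250,.048)),'nut',dk(U([(240,351)],250,.039)),'stop top edge',dk(U([(240,474)],250,.0475)))
```

```text
[[ 0.47568505 -0.09329042  0.046     ]
 [ 0.48385539 -0.02100041  0.046     ]] [[ 0.71343934 -0.1236241   0.046     ]
 [ 0.7216373  -0.05082384  0.046     ]]
len 0.23966307175429796 yaw -7.209833738041573 0.07275025584546556 0.0732603845281528
-7.270753239800024
-7.148904923172185
origin [ 0.60874234 -0.07346087]
post circle [[ 0.5256807  -0.06263263  0.094     ]] [[-83.8, 0.3]]
shoulder front top L,R [[-64.8, -21.2], [-64.9, 22.3]]
bracket rear [[-108.9, -23.7], [-109.5, 25.1]] front [[40.8, -24.9], [40.1, 25.5]]
slot b [[10.9, -0.3]] nut [[60.3, 0.1]] stop top edge [[87.8, 0.4]]
```

```bash
python3 -m pendant '-3.2 20 -2.7 0.65 0.6; 0 40 0 0 0.6; 0 40 0 0 0.6; 0 30 0 0 0.6; 0 10 0 0 0.6' && python3 -m pendant '0 6 0 0 0.6; 0 4 0 0 0.6; 0 0 0 0 0.5; 0 0 0 0 0.4; 0 0 0 0 0.33' 20
python3 - <<'E'
from h import *
s,im=snap('wrist','w2.png'); print(s['ee_pos'],s['tool_rot'],s['opening'],s['contact_force'],s['moment'])
E
```

```text
clock: 3.8
ee_pos: [0.5214, -0.0621, 0.0581]
tool_rot: [-1.565, -0.001, 1.447]
contact_force: [-0.4, -0.4, -0.1]
opening: 0.051
clock: 4.3
ee_pos: [0.5248, -0.0635, 0.0526]
tool_rot: [-1.573, 0.0, 1.446]
contact_force: [-0.2, -0.4, -0.5]
opening: 0.0282
[ 0.52480271 -0.06353056  0.05261972] [-1.57306918e+00  2.46595223e-04  1.44636335e+00] 0.028215290411629085 [-0.20075444 -0.43912046 -0.52706556] [-0.00478207  0.00632344  0.01188656]
```

View pics/w2.png

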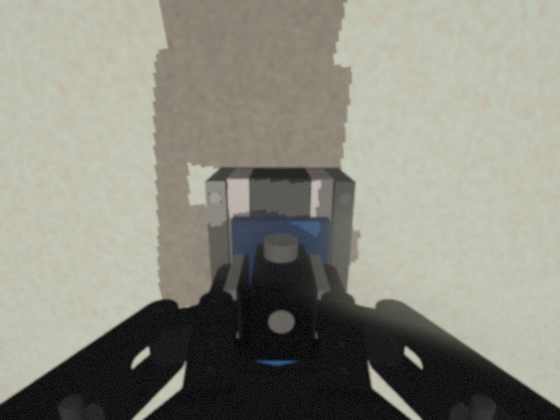

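```bash
python3 -m pendant '0 0 -0.5 0 0.33; 0 0 -1 0 0.33; 0 0 -1 0 0.33; 0 0 -1 0 0.33; 0 0 -1 0 0.33' && python3 -m pendant '0 0 -1 0 0.33; 0 0 -1 0 0.33; 0 0 -1 0 0.33; 0 0 -1 0 0.33; 0 0 -1 0 0.33'; python3 -m pendant '0 0 -2 0 0.33; 0 0 -2 0 0.33; 0 0 -2 0 0.33; 0 0 -2 0 0.33; 0 0 -2 0 0.33'
```

```text
clock: 4.85
ee_pos: [0.528, -0.0637, 0.051]
tool_rot: [-1.57, -0.0, 1.446]
contact_force: [-3.0, 0.5, 0.8]
opening: 0.0277
clock: 5.35
ee_pos: [0.5333, -0.0645, 0.0512]
tool_rot: [-1.571, -0.0, 1.446]
contact_force: [-2.9, 0.2, -0.5]
opening: 0.0285
clock: 5.85
ee_pos: [0.5435, -0.0658, 0.0513]
tool_rot: [-1.571, -0.0, 1.446]
contact_force: [-3.4, 0.3, -1.0]
opening: 0.0284
```

```bash
python3 -m pendant '0 0 -2 0 0.33; 0 0 -2 0 0.33; 0 0 -2 0 0.33; 0 0 -2 0 0.33; 0 0 -2 0 0.33' && python3 -m pendant '0 0 -2 0 0.33; 0 0 -2 0 0.33; 0 0 -2 0 0.33; 0 0 -2 0 0.33; 0 0 -1 0 0.33';python3 - <<'E'
from h import *
print(bot.sense()['ee_pos'])
s,im=snap('top','t1.png')
cv2.imwrite('pics/t1z.png',cv2.resize(im[150:262,272:332,::-1],None,fx=5,fy=5,interpolation=cv2.INTER_CUBIC))
E
```

```text
clock: 6.35
ee_pos: [0.5533, -0.067, 0.0513]
tool_rot: [-1.571, 0.0, 1.446]
contact_force: [-3.2, 0.0, 0.1]
opening: 0.0281
clock: 6.85
ee_pos: [0.5623, -0.0681, 0.0514]
tool_rot: [-1.571, 0.0, 1.446]
contact_force: [-1.8, 0.1, -0.6]
opening: 0.0285
[ 0.56232531 -0.06812836  0.05135966]
```

View pics/t1z.png

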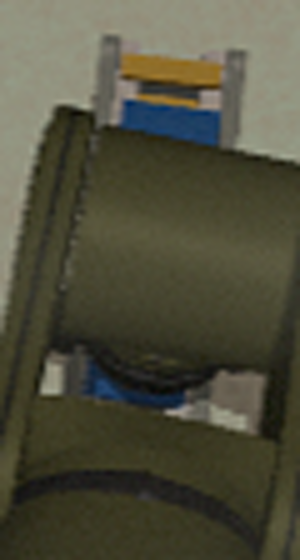

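```bash
python3 -m pendant '0 0 -0.7 0 0.33; 0 0 -0.7 0 0.33; 0 0 -0.7 0 0.33; 0 0 -0.7 0 0.33; 0 0 -0.7 0 0.33'; python3 -m pendant '0 0 -0.4 0 0.33; 0 0 -0.4 0 0.33; 0 0 -0.4 0 0.33; 0 0 -0.4 0 0.33; 0 0 -0.4 0 0.33'
```

```text
clock: 7.4
ee_pos: [0.5656, -0.0686, 0.0514]
tool_rot: [-1.571, 0.0, 1.446]
contact_force: [-2.8, 0.0, 0.4]
opening: 0.0283
clock: 7.9
ee_pos: [0.5676, -0.0688, 0.0514]
tool_rot: [-1.571, 0.0, 1.446]
contact_force: [-2.8, 0.4, 1.7]
opening: 0.0286
```

```bash
python3 -m pendant '0 0 -0.3 0 0.33; 0 0 -0.3 0 0.33; 0 0 -0.3 0 0.33; 0 0 -0.3 0 0.33; 0 0 -0.3 0 0.33'
```

```text
clock: 8.4
ee_pos: [0.5691, -0.069, 0.0513]
tool_rot: [-1.571, 0.0, 1.446]
contact_force: [-3.3, 0.1, 0.9]
opening: 0.0285
```

```bash
python3 -m pendant '0 0 -0.3 0 0.33; 0 0 -0.3 0 0.33; 0 0 -0.3 0 0.33; 0 0 -0.3 0 0.33; 0 0 -0.3 0 0.33'
```

```text
clock: 8.9
ee_pos: [0.5705, -0.0692, 0.0513]
tool_rot: [-1.571, -0.0, 1.446]
contact_force: [-3.2, 0.4, 0.6]
opening: 0.0283
```

```bash
python3 -m pendant '0 0 -0.3 0 0.33; 0 0 -0.3 0 0.33; 0 0 -0.3 0 0.33; 0 0 -0.3 0 0.33; 0 0 -0.2 0 0.33'
```

```text
clock: 9.4
ee_pos: [0.5719, -0.0693, 0.0513]
tool_rot: [-1.571, 0.0, 1.446]
contact_force: [-2.4, 1.5, 1.6]
opening: 0.0281
```

```bash
python3 -m pendant '0 0 -0.2 0 0.33; 0 0 -0.2 0 0.33; 0 0 -0.2 0 0.33; 0 0 -0.2 0 0.33; 0 0 -0.2 0 0.33'
```

```text
clock: 9.9
ee_pos: [0.5729, -0.0695, 0.0513]
tool_rot: [-1.571, -0.0, 1.446]
contact_force: [-3.4, 1.4, 1.1]
opening: 0.0283
```

```bash
python3 -m pendant '0 0 -0.2 0 0.33; 0 0 -0.2 0 0.33; 0 0 -0.2 0 0.33; 0 0 -0.2 0 0.33; 0 0 -0.2 0 0.33'
```

```text
clock: 10.4
ee_pos: [0.5739, -0.0696, 0.0513]
tool_rot: [-1.571, -0.0, 1.446]
contact_force: [-3.0, -0.2, 0.5]
opening: 0.0281
```

```bash
python3 -m pendant '0 0 -0.2 0 0.33; 0 0 -0.2 0 0.33; 0 0 -0.2 0 0.33; 0 0 -0.2 0 0.33; 0 0 -0.2 0 0.33'
```

```text
clock: 10.9
ee_pos: [0.5741, -0.0696, 0.0511]
tool_rot: [-1.569, -0.0, 1.446]
contact_force: [-6.6, 1.0, 3.1]
opening: 0.0283
```

```bash
python3 -m pendant '0 0 -0.2 0 0.33; 0 0 -0.2 0 0.33; 0 0 -0.2 0 0.33; 0 0 0 0 0.33; 0 0 0 0 0.33'
```

```text
clock: 11.4
ee_pos: [0.5741, -0.0696, 0.051]
tool_rot: [-1.567, -0.0, 1.446]
contact_force: [-7.8, 1.2, 2.8]
opening: 0.0278
```

```bash
python3 -m pendant '0 0 1.5 0 0.33; 0 0 2 0 0.33; 0 0 0 0 0.5; 0 0 0 0 0.6; 0 -5 0 0 0.6' && python3 -m pendant '0 -25 0 0 0.6; 0 -40 0 0 0.6; 0 -40 0 0 0.6; 0 -40 0 0 0.6; 0 0 0 0 0.6'
python3 - <<'E'
from h import *
s,im=snap('wrist','w3.png'); print(s['ee_pos'],s['tool_rot'])
cv2.imwrite('pics/w3z.png',cv2.resize(im[150:350,210:350,::-1],None,fx=4,fy=3,interpolation=cv2.INTER_CUBIC))
E
```

```text
clock: 11.9
ee_pos: [0.5718, -0.0693, 0.056]
tool_rot: [-1.57, -0.0, 1.446]
contact_force: [0.4, -0.3, -0.5]
opening: 0.0512
clock: 12.4
ee_pos: [0.5761, -0.0702, 0.21]
tool_rot: [-1.585, 0.001, 1.446]
contact_force: [0.5, -0.3, 1.4]
opening: 0.0515
[ 0.57613557 -0.07022401  0.21001044] [-1.58506526e+00  1.25652867e-03  1.44634999e+00]
```

View pics/w3z.png

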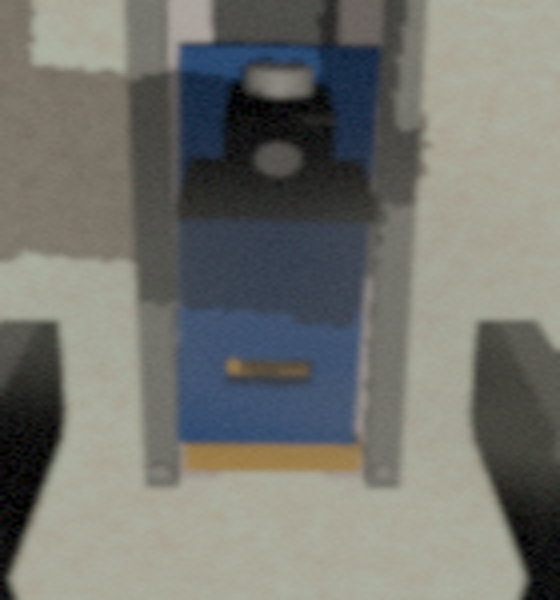

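```bash
python3 -m pendant '0 0 0 0 0.6; 0 0 0 0 0.6; 0 0 0 0 0.6; 0 0 0 0 0.6; 0 0 0 0 0.6'
python3 - <<'E'
from h import *
s,im=snap('wrist','w4.png'); print(s['ee_pos'],s['tool_rot'])
np.save('w4.npy',np.r_[s['ee_pos'],s['tool_rot']])
cv2.imwrite('pics/w4z.png',cv2.resize(im[215:325,225:325,::-1],None,fx=5,fy=5,interpolation=cv2.INTER_CUBIC))
cv2.imwrite('pics/w4y.png',cv2.resize(im[135:245,225:325,::-1],None,fx=5,fy=5,interpolation=cv2.INTER_CUBIC))
E
```

```text
clock: 12.95
ee_pos: [0.5717, -0.0693, 0.2005]
tool_rot: [-1.569, -0.0, 1.446]
contact_force: [-0.3, 0.1, 1.1]
opening: 0.0508
[ 0.57169909 -0.06929497  0.20046281] [-1.56938850e+00 -9.81350707e-05  1.44628610e+00]
```

View pics/w4z.png

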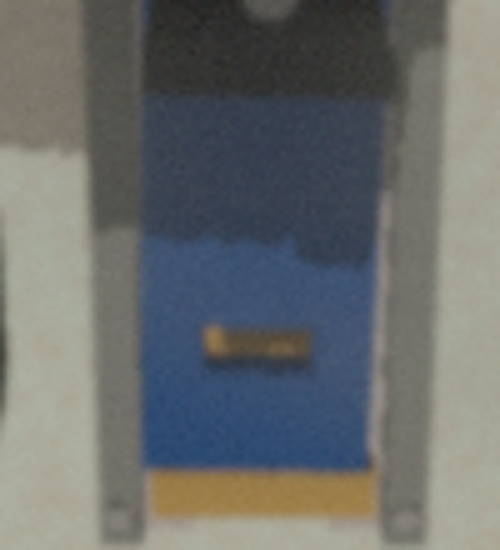

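View pics/w4y.png

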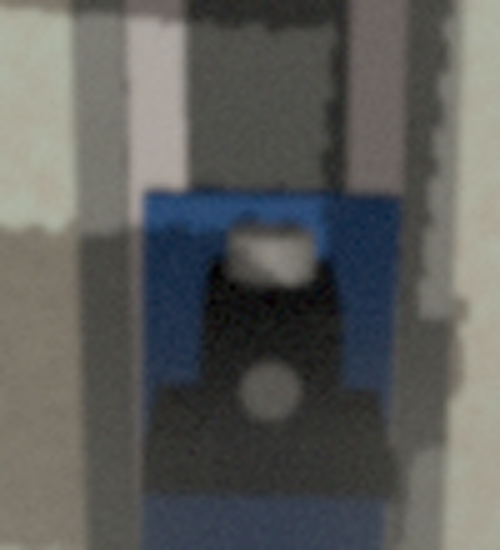

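Run:
```python
from h import *
c=bot.get_calibration('wrist'); a=np.load('w4.npy'); s=dict(ee_pos=a[:3],tool_rot=a[3:])
Rw,o=wpose(s,c)
U=lambda p,y0,z: unproj(c,[((x+.5)/5-.5+225,(y+.5)/5-.5+y0) for x,y in p],z,Rw,o)
yaw=np.radians(-7.1);ux=np.array([np.cos(yaw),np.sin(yaw)]);o2=np.array([.6087,-.0735])
def dk(p): 
    w=p[:,:2]-o2; return np.round(np.c_[w@ux,w@[-ux[1],ux[0]]]*1000,1).tolist()
print('slot',U([(258,345.5)],215,.048),dk(U([(258,345.5),(204,345.5),(312,345.5),(258,325),(258,366)],215,.048)))
print('front edge',dk(U([(145,469),(376,469)],215,.048)),'rear',dk(U([(145,192),(402,197)],135,.048)))
print('shoulder',dk(U([(142,490),(392,497)],135,.094)),'circle',dk(U([(270,390)],135,.094)))
e=U([(104,542),(447,542)],215,.046);print('dock end',dk(e)); 
e=U([(85,120),(104,542)],215,.046);print(dk(e));e=U([(440,220),(425,542)],215,.046);print(dk(e));
e=U([(142,230),(148,469),(150,517)],215,.046);print('inner L',dk(e));e=U([(388,200),(381,469)],215,.046);print('inner R',dk(e))
for t in ('bracket_slot','nut_nominal'): 
  for cam in('wrist',): print(t,[(round(d['score'],2),np.round(d['at'],4).tolist()) for d in bot.find_in(cam,t)[:2]])
```

```text
slot [[ 0.66714889 -0.08226539  0.048     ]] [[59.1, -1.5], [59.1, -13.1], [59.1, 10.1], [54.1, -1.5], [64.1, -1.5]]
front edge [[89.9, -26.4], [89.9, 24.6]] rear [[-60.4, -23.1], [-59.4, 26.3]]
shoulder [[-16.7, -21.3], [-15.4, 21.7]] circle [[-34.6, 0.7]]
dock end [[110.4, -36.3], [110.5, 41.2]]
[[7.9, -37.1], [110.4, -36.3]]
[[30.5, 36.8], [110.5, 36.3]]
inner L [[32.8, -25.9], [91.2, -25.9], [103.8, -25.8]]
inner R [[25.9, 25.8], [91.3, 25.8]]
bracket_slot [(0.82, [0.6138, -0.0752, 0.0458])]
nut_nominal [(0.76, [0.5407, -0.063, 0.0465])]
```

```bash
python3 -m pendant '41 0 9.7 0 0.6; 41 0 9.7 0 0.6; 41 0 9.7 0 0.6; 41 0 9.7 0 0.6; 41 0 9.7 0 0.6' && python3 -m pendant '41 0 9.7 0 0.6; 41 0 9.7 0 0.6; 41 0 9.7 0 0.6; 41 0 9.7 0 0.6; 0 0 0 0 0.6'&& python3 -m pendant '0 10 0 0 0.6; 0 0 0 0 0.6; 0 0 0 0 0.6; 0 0 0 0 0.6; 0 0 0 0 0.6'
python3 - <<'E'
from h import *
s,im=snap('wrist','w5.png'); print(s['ee_pos'],s['tool_rot'])
np.save('w5.npy',np.r_[s['ee_pos'],s['tool_rot']])
cv2.imwrite('pics/w5z.png',cv2.resize(im[180:300,210:350,::-1],None,fx=5,fy=5,interpolation=cv2.INTER_CUBIC))
print([(round(d['score'],2),np.round(d['at'],4).tolist()) for d in bot.find_in('wrist','thumbscrew')[:2]])
E
```

```text
clock: 13.6
ee_pos: [0.549, 0.1417, 0.2015]
tool_rot: [-1.571, -0.0, 1.446]
contact_force: [0.5, 0.1, 0.2]
opening: 0.051
clock: 14.1
ee_pos: [0.5302, 0.3119, 0.2014]
tool_rot: [-1.571, -0.001, 1.451]
contact_force: [0.3, -0.0, 0.5]
opening: 0.0517
clock: 14.6
ee_pos: [0.5316, 0.3069, 0.1916]
tool_rot: [-1.571, -0.0, 1.445]
contact_force: [0.3, -0.2, -0.1]
opening: 0.0515
[0.53159351 0.30687315 0.19162823] [-1.57122226e+00 -2.40400418e-04  1.44499093e+00]
[(0.76, [0.5286, 0.3124, 0.0565]), (0.68, [0.4468, 0.1861, 0.032])]
```

View pics/w5.png

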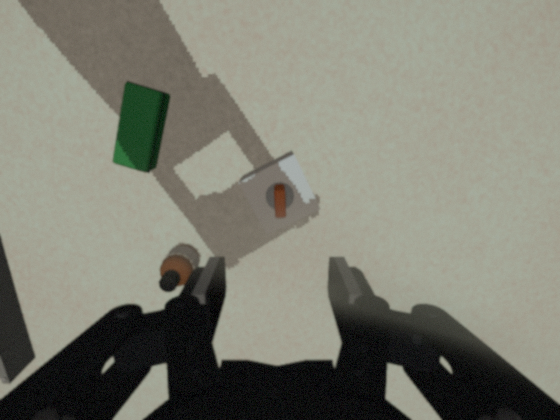

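View pics/w5z.png

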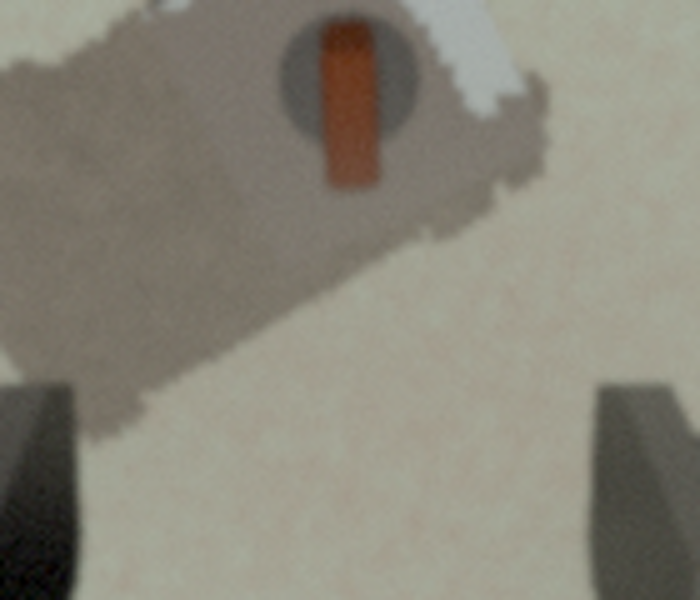

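Run:
```python
from h import *
c=bot.get_calibration('wrist'); a=np.load('w5.npy'); s=dict(ee_pos=a[:3],tool_rot=a[3:])
Rw,o=wpose(s,c)
U=lambda p,z: unproj(c,[((x+.5)/5-.5+210,(y+.5)/5-.5+180) for x,y in p],z,Rw,o)
t=U([(322,52),(377,52),(381,187),(327,187)],.071)
print(t,t.mean(0)); e=t[2]+t[3]-t[0]-t[1]; print('yaw',np.degrees(np.arctan2(e[1],e[0])),'len',np.linalg.norm(e)/2, 'w',np.linalg.norm(t[2]-t[3]))
k=U([(349,79),(280,79),(418,79),(349,145),(349,13)],.043); print('collar',k[0],np.linalg.norm(k[1]-k[2]),np.linalg.norm(k[3]-k[4]))
```

```text
[[0.51793899 0.30571341 0.071     ]
 [0.5191387  0.31520565 0.071     ]
 [0.54372193 0.31301556 0.071     ]
 [0.54251193 0.30344961 0.071     ]] [0.53082789 0.30934606 0.071     ]
yaw -5.177253139243616 len 0.02467876700895152 w 0.009642167561316512
collar [0.53019364 0.30919063 0.043     ] 0.026695720155079625 0.026268450213395557
```

```bash
python3 -m pendant '1.7 20 1.2 -1.7 0.6; 0 40 0 0 0.5; 0 40 0 0 0.4; 0 30 0 0 0.4; 0 10 0 0 0.4' 30 && python3 -m pendant '0 4.5 0 0 0.4; 0 0 0 0 0.4; 0 0 0 0 0.3; 0 0 0 0 0.2; 0 0 0 0 0.1'; python3 -m pendant '0 0 0 0 0.05; 0 0 0 0 0; 0 0 0 0 0; 0 0 0 0 0; 0 0 0 0 0' 30
```

```text
clock: 15.2
ee_pos: [0.5277, 0.3081, 0.0472]
tool_rot: [-1.565, 0.004, 1.476]
contact_force: [-0.3, 0.6, 1.0]
opening: 0.0341
clock: 15.7
ee_pos: [0.5313, 0.31, 0.0487]
tool_rot: [-1.573, -0.002, 1.476]
contact_force: [-0.4, -0.1, 2.3]
opening: 0.0095
clock: 16.2
ee_pos: [0.5313, 0.31, 0.0487]
tool_rot: [-1.573, -0.001, 1.476]
contact_force: [0.0, -0.4, 6.7]
opening: 0.0089
```

```bash
python3 -m pendant '0 -3 0 0 0; 0 -10 0 0 0; 0 -20 0 0 0; 0 -30 0 0 0; 0 -40 0 0 0' ; python3 -m pendant '0 -30 0 0 0; 0 -20 0 0 0; 0 0 0 0 0; 0 0 0 0 0; 0 0 0 0 0'
python3 - <<'E'
from h import *
s,im=snap('wrist','w6.png'); print(s['ee_pos'],s['tool_rot'],s['opening'])
s,im=snap('side','s6.png')
E
```

```text
clock: 16.7
ee_pos: [0.5285, 0.3086, 0.1487]
tool_rot: [-1.566, 0.003, 1.476]
contact_force: [-0.3, 0.4, -0.7]
opening: 0.0093
clock: 17.2
ee_pos: [0.5291, 0.309, 0.1975]
tool_rot: [-1.568, 0.002, 1.476]
contact_force: [0.5, -0.9, -1.2]
opening: 0.0095
[0.52910427 0.30895554 0.19751613] [-1.56767282  0.00187001  1.47604341] 0.009539238403128326
```

View pics/w6.png

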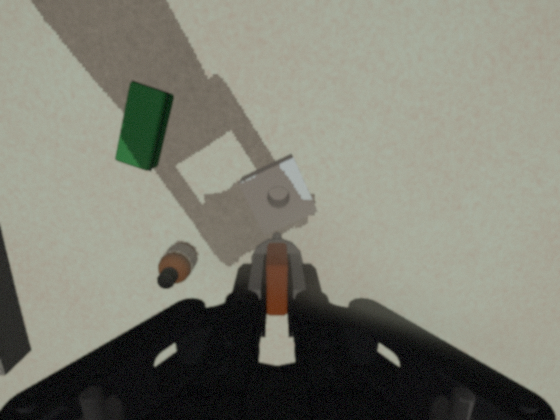

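View pics/s6.png

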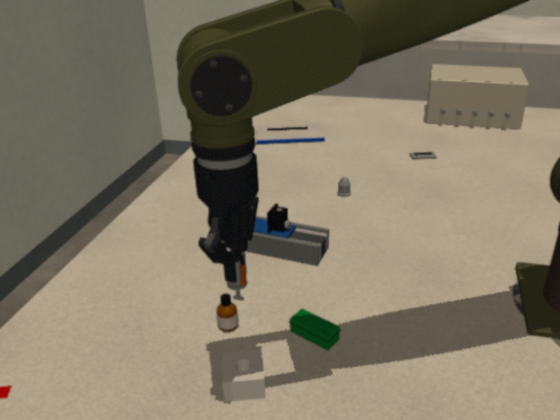

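```bash
python3 -m pendant '-41.7 0 -19.4 0 0; -41.7 0 -19.4 0 0; -41.7 0 -19.4 0 0; -41.7 0 -19.4 0 0; -41.7 0 -19.4 0 0' && python3 -m pendant '-41.7 0 -19.4 0 0; -41.7 0 -19.4 0 0; -41.7 0 -19.4 0 0; -41.7 0 -19.4 0 0; 0 0 0 8.4 0' && python3 -m pendant '0 0 0 8.4 0; 0 0 0 8.4 0; 0 0 0 8.4 0; 0 0 0 8.4 0; 0 0 0 8.4 0' && python3 -m pendant '0 0 0 8.4 0; 0 0 0 8.4 0; 0 0 0 8.4 0; 0 0 0 8.4 0; 0 0 0 7.7 0' && python3 -m pendant '0 20 0 0 0; 0 15 0 0 0; 0 0 0 0 0; 0 0 0 0 0; 0 0 0 0 0'
python3 - <<'E'
from h import *
s,im=snap('wrist','w7.png'); print(s['ee_pos'],s['tool_rot'],s['opening'])
np.save('w7.npy',np.r_[s['ee_pos'],s['tool_rot']])
E
```

```text
clock: 17.8
ee_pos: [0.6068, 0.091, 0.1984]
tool_rot: [-1.569, 0.0, 1.476]
contact_force: [1.1, 0.6, 0.8]
opening: 0.0095
clock: 18.3
ee_pos: [0.669, -0.086, 0.198]
tool_rot: [-1.569, 0.002, 1.321]
contact_force: [-0.2, 1.2, -0.9]
opening: 0.0092
clock: 18.8
ee_pos: [0.6679, -0.0806, 0.198]
tool_rot: [-1.569, 0.002, 0.59]
contact_force: [0.3, -1.0, -0.8]
opening: 0.0093
clock: 19.3
ee_pos: [0.6679, -0.0805, 0.198]
tool_rot: [-1.571, 0.003, -0.13]
contact_force: [-0.6, 0.2, 0.1]
opening: 0.0086
clock: 19.8
ee_pos: [0.6689, -0.0807, 0.1654]
tool_rot: [-1.571, -0.001, -0.124]
contact_force: [-0.4, -0.4, 0.6]
opening: 0.0097
[ 0.66888602 -0.08074602  0.1653857 ] [-1.57087613e+00 -7.91424535e-04 -1.24367413e-01] 0.00965255372272434
```

View pics/w7.png

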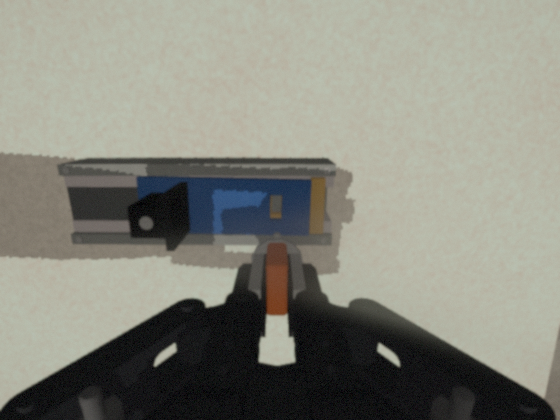

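Run:
```python
from h import *
im=cv2.imread('pics/w7.png')
cv2.imwrite('pics/w7z.png',cv2.resize(im[150:255,225:345],None,fx=5.5,fy=5.5,interpolation=cv2.INTER_CUBIC))
```

```text
(no output)
```

View pics/w7z.png

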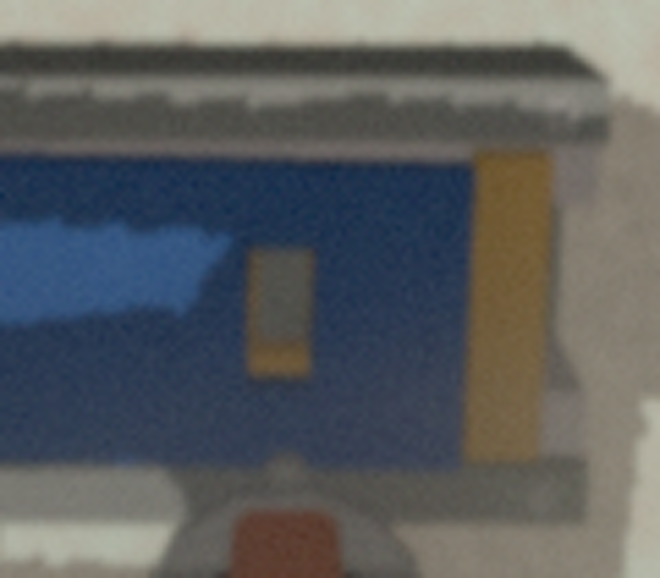

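Run:
```python
from h import *
c=bot.get_calibration('wrist'); a=np.load('w7.npy'); s=dict(ee_pos=a[:3],tool_rot=a[3:])
Rw,o=wpose(s,c)
yaw=np.radians(-7.1);ux=np.array([np.cos(yaw),np.sin(yaw)]);o2=a[:2]  # relative to TCP in dock axes
def U(p,z):
    w=unproj(c,[((x+.5)/5.5-.5+225,(y+.5)/5.5-.5+150) for x,y in p],z,Rw,o)[:,:2]-o2
    return np.round(np.c_[w@ux,w@[-ux[1],ux[0]]]*1000,2).tolist()
print('slot corners',U([(248,248),(315,248),(313,378),(246,378)],.048))
print('nut left edge',U([(257,260),(257,335)],.039),'nut near edge y',U([(280,344)],.039))
print('front edge',U([(475,170),(462,462)],.048),'stop top -x edge .0475',U([(475,170),(462,462)],.0475),'stop far',U([(552,155),(540,460)],.0475))
print('bracket side far (−y) ',U([(20,155),(460,163)],.048),'near',U([(20,462),(450,466)],.048))
print('lip far inner',U([(20,145),(600,140)],.046),'lip near inner',U([(20,465),(560,460)],.046),'near outer',U([(200,521),(580,521)],.046),'dock end',U([(584,521),(608,82)],.046))
print(R.from_matrix(Rw).as_euler('xyz'))
print(o-a[:3])
im=cv2.imread('pics/w7.png').astype(float)
# subpixel profile across slot rows 197..212
for r in (197,203,208,214,216): print(r,im[r,262:290].astype(int).sum(1).tolist())
for r in (185,200,215,230): print(r,im[r,300:330].astype(int)[:,[0,2]].tolist())
```

```text
slot corners [[-5.07, 10.05], [5.45, 10.04], [5.22, -11.41], [-5.53, -11.41]]
nut left edge [[-3.82, 5.84], [-3.89, -6.89]] nut near edge y [[-0.1, -8.44]]
front edge [[30.18, 22.46], [29.59, -25.83]] stop top -x edge .0475 [[30.23, 22.36], [29.65, -26.03]] stop far [[42.1, 24.73], [42.4, -25.69]]
bracket side far (−y)  [[-40.22, 24.85], [27.82, 23.56]] near [[-42.53, -25.81], [27.65, -26.53]]
lip far inner [[-40.47, 26.05], [49.71, 26.82]] lip near inner [[-42.88, -27.11], [45.94, -26.27]] near outer [[-13.41, -37.04], [49.79, -37.11]] dock end [[50.45, -37.11], [50.48, 35.84]]
[ 2.84614889e+00 -1.80951523e-04 -1.24273276e-01]
[0.00988051 0.07284311 0.14285029]
197 [252, 243, 221, 195, 177, 173, 154, 168, 185, 225, 236, 230, 228, 236, 226, 231, 244, 235, 225, 211, 187, 172, 179, 153, 166, 181, 165, 179]
203 [169, 168, 168, 179, 175, 177, 191, 186, 215, 234, 226, 236, 235, 236, 242, 239, 241, 232, 231, 206, 169, 157, 169, 164, 171, 181, 168, 169]
208 [175, 175, 182, 167, 178, 178, 173, 192, 223, 228, 242, 241, 235, 239, 233, 226, 227, 220, 209, 191, 175, 180, 167, 177, 173, 177, 177,
[... 902 characters left out ...]
91, 105], [107, 124], [111, 131], [116, 134]]
215 [[83, 55], [83, 54], [81, 52], [85, 58], [82, 52], [84, 56], [81, 52], [81, 54], [80, 59], [73, 73], [65, 96], [65, 109], [64, 112], [64, 112], [62, 111], [63, 112], [66, 114], [68, 115], [64, 114], [66, 115], [66, 114], [69, 118], [70, 117], [70, 107], [80, 102], [88, 102], [89, 99], [92, 103], [99, 115], [107, 125]]
230 [[87, 62], [83, 59], [88, 65], [82, 57], [86, 62], [84, 63], [81, 59], [84, 65], [81, 75], [72, 92], [66, 107], [67, 112], [68, 112], [69, 113], [69, 113], [69, 114], [69, 112], [65, 111], [71, 115], [72, 116], [76, 117], [73, 117], [79, 115], [93, 115], [103, 118], [108, 121], [107, 119], [110, 121], [109, 120], [109, 121]]
```

Run:
```python
from h import *
im=cv2.imread('pics/w7.png')
cv2.imwrite('pics/w7h.png',cv2.resize(im[230:330,230:325],None,fx=6,fy=6,interpolation=cv2.INTER_CUBIC))
c=bot.get_calibration('wrist');T=np.linalg.inv(c['tool_from_camera'])
K=np.array([[c['fx'],0,c['cx']],[0,c['fy'],c['cy']],[0,0,1]])
for off in (8.7,7,6):
  for p in [(0,off-31,13),(0,off-31,-13),(-5,off-31,13),(5,off-31,13),(0,off-3,14),(0,off-3,13),(0,off+23,8),(0,off+26,0)]:
    q=T[:3,:3]@(np.array(p)/1000)+T[:3,3]
    u=cv2.projectPoints(q.reshape(1,3),np.zeros(3),np.zeros(3),K,np.array([c['k1'],0,0,0.]))[0].ravel()
    print(off,p,np.round(u,1), 'zoom',np.round((u-[230,230])*6))
```

```text
8.7 (0, -22.3, 13) [274.6 265.2] zoom [268. 211.]
8.7 (0, -22.3, -13) [274.7 316.8] zoom [268. 521.]
8.7 (-5, -22.3, 13) [263.  265.2] zoom [198. 211.]
8.7 (5, -22.3, 13) [286.3 265.2] zoom [338. 211.]
8.7 (0, 5.699999999999999, 14) [275.  238.7] zoom [270.  52.]
8.7 (0, 5.699999999999999, 13) [275.  240.5] zoom [270.  63.]
8.7 (0, 31.7, 8) [275.2 231.9] zoom [271.  11.]
8.7 (0, 34.7, 0) [275.2 242.3] zoom [271.  74.]
7 (0, -24, 13) [274.6 267. ] zoom [268. 222.]
7 (0, -24, -13) [274.7 319.1] zoom [268. 534.]
7 (-5, -24, 13) [262.8 267. ] zoom [197. 222.]
7 (5, -24, 13) [286.4 267. ] zoom [338. 222.]
7 (0, 4, 14) [274.9 240. ] zoom [270.  60.]
7 (0, 4, 13) [274.9 241.8] zoom [270.  71.]
7 (0, 30, 8) [275.2 232.9] zoom [271.  17.]
7 (0, 33, 0) [275.2 243.4] zoom [271.  80.]
6 (0, -25, 13) [274.6 268.1] zoom [267. 229.]
6 (0, -25, -13) [274.7 320.5] zoom [268. 543.]
6 (-5, -25, 13) [262.7 268.1] zoom [196. 228.]
6 (5, -25, 13) [286.4 268.1] zoom [339. 229.]
6 (0, 3, 14) [274.9 240.7] zoom [270.  64.]
6 (0, 3, 13) [274.9 242.5] zoom [270.  75.]
6 (0, 29, 8) [275.2 233.5] zoom [271.  21.]
6 (0, 32, 0) [275.2 244. ] zoom [271.  84.]
```

View pics/w7h.png

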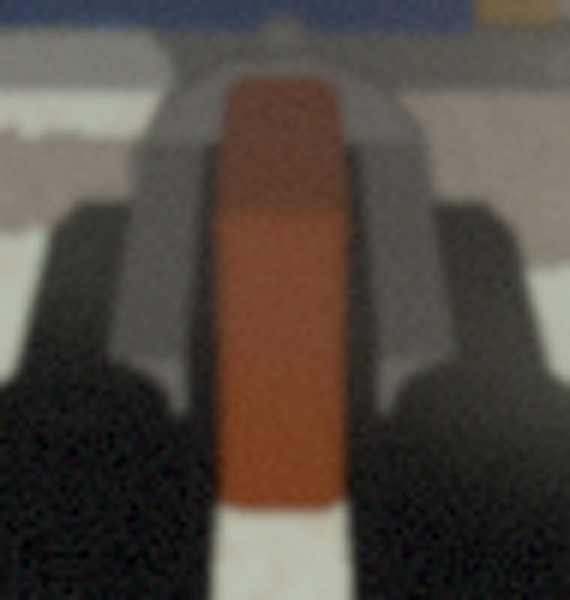

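```bash
python3 -m pendant '-0.6 30 0 0 0; 0 30 0 0 0; 0 15 0 0 0; 0 0 0 0 0; 0 0 0 0 0' ; python3 -m pendant '0 0 0 0 0; 0 0 0 0 0; 0 0 0 0 0; 0 0 0 0 0; 0 0 0 0 0';python3 - <<'E'
from h import *
s,im=snap('wrist','w8.png'); print(s['ee_pos'],s['tool_rot'],s['opening'])
cv2.imwrite('pics/w8z.png',cv2.resize(im[170:290,220:340,::-1],None,fx=5,fy=5,interpolation=cv2.INTER_CUBIC))
E
```

```text
clock: 20.35
ee_pos: [0.6686, -0.0807, 0.0909]
tool_rot: [-1.571, -0.001, -0.124]
contact_force: [0.4, -0.1, 0.1]
opening: 0.0095
clock: 20.85
ee_pos: [0.668, -0.0806, 0.0901]
tool_rot: [-1.571, -0.0, -0.124]
contact_force: [-0.0, -0.3, -1.0]
opening: 0.0095
[ 0.66800719 -0.08059893  0.09010851] [-1.57082018e+00 -3.66419906e-04 -1.24469690e-01] 0.009494231268673079
```

View pics/w8z.png

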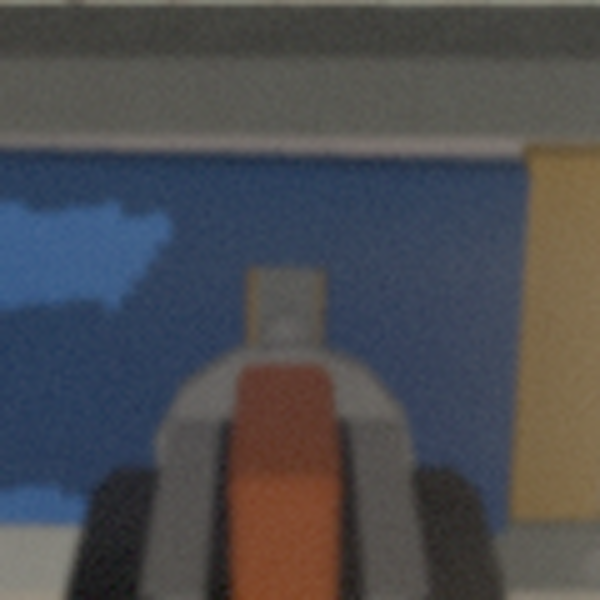

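```bash
python3 -m pendant '0.3 2 0 0 0; 0 2 0 0 0; 0 1.5 0 0 0; 0 1 0 0 0; 0 1 0 0 0'; python3 -m pendant '0 1 0 0 0; 0 1 0 0 0; 0 1 0 0 0; 0 1 0 0 0; 0 1 0 0 0'
```

```text
clock: 21.4
ee_pos: [0.6681, -0.0806, 0.0821]
tool_rot: [-1.571, 0.0, -0.124]
contact_force: [-0.0, -0.3, -0.3]
opening: 0.0093
clock: 21.9
ee_pos: [0.6683, -0.0807, 0.0773]
tool_rot: [-1.571, -0.0, -0.124]
contact_force: [-0.6, 0.6, -0.1]
opening: 0.0094
```

```bash
python3 -m pendant '0 1 0 0 0; 0 1 0 0 0; 0 1 0 0 0; 0 1 0 0 0; 0 1 0 0 0'; python3 -m pendant '0 1 0 0 0; 0 1 0 0 0; 0 1 0 0 0; 0 1 0 0 0; 0 1 0 0 0'
```

```text
clock: 22.4
ee_pos: [0.6682, -0.0807, 0.0722]
tool_rot: [-1.571, 0.0, -0.124]
contact_force: [0.7, 0.2, 0.4]
opening: 0.0094
clock: 22.9
ee_pos: [0.6682, -0.0806, 0.0673]
tool_rot: [-1.571, 0.0, -0.124]
contact_force: [-0.7, -0.5, -1.5]
opening: 0.0092
```

```bash
python3 -m pendant '0 2 0 0 0; 0 2 0 0 0; 0 2 0 0 0; 0 1 0 0 0; 0 1 0 0 0'; python3 -m pendant '0 0.5 0 0 0; 0 0.5 0 0 0; 0 0.5 0 0 0; 0 0.3 0 0 0; 0 0.2 0 0 0'
```

```text
clock: 23.4
ee_pos: [0.6681, -0.0806, 0.0591]
tool_rot: [-1.571, 0.0, -0.124]
contact_force: [-0.1, -0.4, -0.2]
opening: 0.0094
clock: 23.9
ee_pos: [0.6682, -0.0806, 0.0573]
tool_rot: [-1.571, -0.0, -0.124]
contact_force: [0.1, 0.4, -0.9]
opening: 0.0094
```

```bash
python3 -m pendant '0 0.3 0 0 0; 0 0.3 0 0 0; 0 0.3 0 0 0; 0 0.2 0 0 0; 0 0 0 0 0'
```

```text
clock: 24.4
ee_pos: [0.6684, -0.0807, 0.0567]
tool_rot: [-1.571, -0.0, -0.124]
contact_force: [-1.8, 1.3, 2.8]
opening: 0.0093
```

```bash
python3 -m pendant '0 0.3 0 0 0; 0 0.3 0 0 0; 0 0.3 0 0 0; 0 0 0 0 0; 0 0 0 0 0'
```

```text
clock: 24.9
ee_pos: [0.6685, -0.0807, 0.0567]
tool_rot: [-1.571, -0.0, -0.124]
contact_force: [-4.1, -0.3, 7.0]
opening: 0.0094
```

```bash
python3 -m pendant '0 -0.5 0 0 0; 0 -0.2 0 -3 0; 0 0 0 -8 0; 0 0 0 -8 0; 0 0 0 -8 0'
python3 - <<'E'
from h import *
s=bot.sense();print(s['moment'])
E
```

```text
clock: 25.4
ee_pos: [0.669, -0.0807, 0.0567]
tool_rot: [-1.572, -0.002, 0.352]
contact_force: [0.7, 0.5, 4.1]
opening: 0.0096
[ 0.03764727  0.09933664 -0.01776803]
```

```bash
python3 -m pendant '0 0 0 -8 0; 0 0 0 -8 0; 0 0 0 -8 0; 0 0 -0.2 -8 0; 0 0 0 -8 0';python3 -m pendant '0 0 -0.2 -8 0; 0 0 0 -8 0; 0 0 0 -7 0; 0 0 0 0 0; 0 0 0 0 0'
python3 - <<'E'
from h import *
s=bot.sense();print(s['moment'])
E
```

```text
clock: 25.9
ee_pos: [0.6693, -0.081, 0.0567]
tool_rot: [-1.573, -0.001, 1.051]
contact_force: [-0.3, 0.4, 3.9]
opening: 0.0095
clock: 26.4
ee_pos: [0.6694, -0.081, 0.0567]
tool_rot: [-1.573, 0.0, 1.444]
contact_force: [1.0, 0.0, 3.5]
opening: 0.0093
[ 0.06709086 -0.17262111  0.03565115]
```

```bash
python3 -m pendant '0 0 0 0 0.1; 0 0 0 0 0.2; 0 0 0 0 0.35; 0 0 0 0 0.5; 0 0 0 0 0.5' && python3 -m pendant '0 -10 0 0 0.5; 0 -30 0 0 0.5; 0 -40 0 0 0.5; 0 -40 0 0 0.5; 0 -20 0 0 0.5' && python3 -m pendant '0 0 20 0 0.5; 0 0 20 0 0.5; 0 0 0 0 0.5; 0 0 0 0 0.5; 0 0 0 0 0.5'
python3 - <<'E'
from h import *
s,im=snap('wrist','w9.png'); print(s['ee_pos'],s['tool_rot'],s['opening'])
np.save('w9.npy',np.r_[s['ee_pos'],s['tool_rot']])
cv2.imwrite('pics/w9z.png',cv2.resize(im[130:330,220:340,::-1],None,fx=5,fy=3,interpolation=cv2.INTER_CUBIC))
snap('side','s9.png')
E
```

```text
clock: 26.9
ee_pos: [0.668, -0.0808, 0.0553]
tool_rot: [-1.569, -0.0, 1.446]
contact_force: [0.1, -0.4, 1.3]
opening: 0.0424
clock: 27.4
ee_pos: [0.6704, -0.0812, 0.2021]
tool_rot: [-1.578, 0.001, 1.446]
contact_force: [0.9, -0.0, 1.3]
opening: 0.0426
clock: 27.9
ee_pos: [0.6295, -0.076, 0.1964]
tool_rot: [-1.572, 0.0, 1.446]
contact_force: [-0.6, -0.3, 0.2]
opening: 0.0427
[ 0.6294516  -0.07602864  0.1963706 ] [-1.57155170e+00  4.08026565e-05  1.44625324e+00] 0.0427338220220488
```

View pics/w9.png

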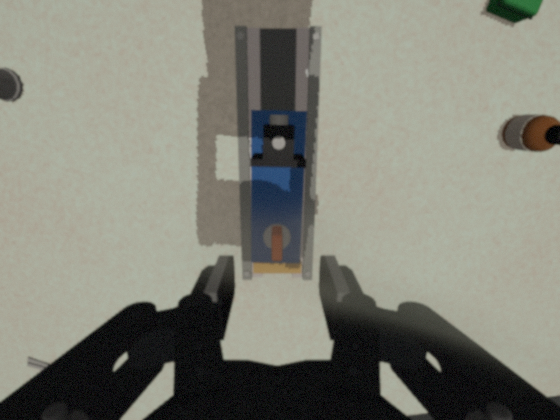

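View pics/w9z.png

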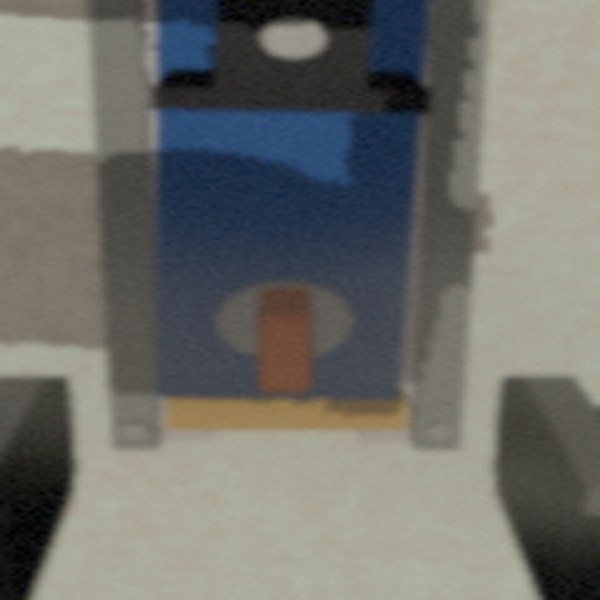

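View pics/s9.png

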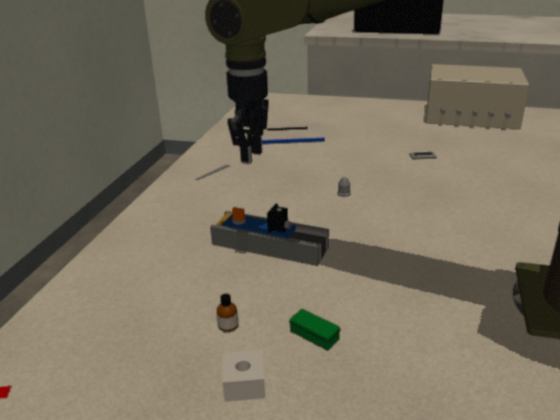

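```bash
python3 -m pendant '0 0 -45 0 0.5; 0 0 -45 0 0.5; 0 20 -30 0 0.5; 0 35 0 0 0.5; 0 30 0 0 0.5' && python3 -m pendant '0 0 0 0 0.5; 0 0 0 0 0.5; 0 0 0 0 0.5; 0 0 0 0 0.5; 0 0 0 0 0.5'
python3 - <<'E'
from h import *
s,im=snap('wrist','w10.png'); print(s['ee_pos'],s['tool_rot'],s['opening'])
np.save('w10.npy',np.r_[s['ee_pos'],s['tool_rot']])
E
```

```text
clock: 28.5
ee_pos: [0.7491, -0.091, 0.109]
tool_rot: [-1.571, -0.0, 1.446]
contact_force: [0.0, -0.1, -0.0]
opening: 0.0428
clock: 29.0
ee_pos: [0.7489, -0.091, 0.1135]
tool_rot: [-1.574, 0.0, 1.446]
contact_force: [-0.6, 0.7, -0.1]
opening: 0.0426
[ 0.74893341 -0.09102365  0.11354424] [-1.57431337e+00  2.20597777e-04  1.44631805e+00] 0.04263288324836098
```

View pics/w10.png

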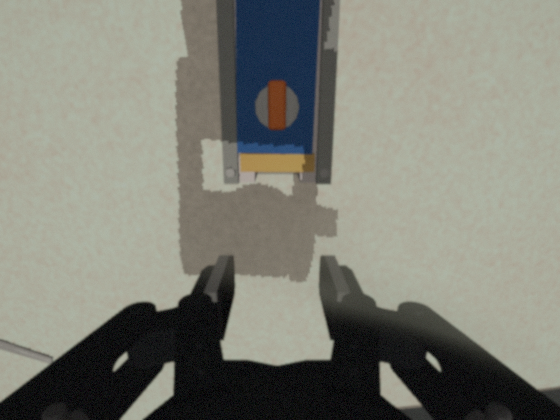

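Run:
```python
import cv2
im=cv2.imread('pics/w10.png')
cv2.imwrite('pics/w10z.png',cv2.resize(im[125:190,215:340],None,fx=6,fy=6,interpolation=cv2.INTER_CUBIC))
```

```text
(no output)
```

View pics/w10z.png

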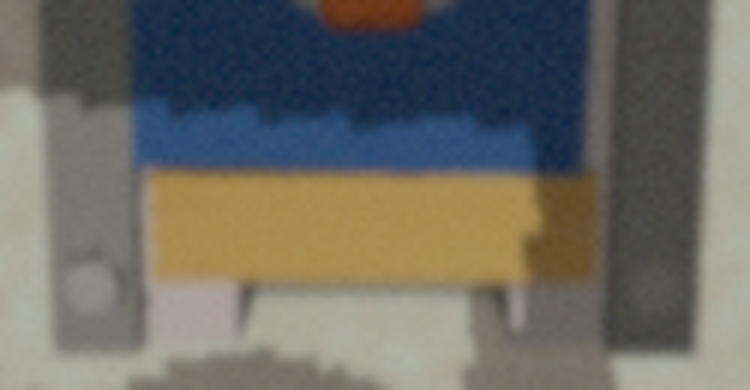

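Run:
```python
from h import *
s=bot.sense(); print(s['clock'],s['contact_force'])
print(bot.job_done())
```

```text
29.05 [-0.02316211 -0.07594141 -0.05632725]
the job is handed in; nothing more can be done
None
```

The bracket is home against the brass stop, and the thumbscrew is through both slots, seated and locked. I handed the job in at about 29 s with the gripper open and clear of everything.

- **Bracket:** I pushed it about 48 mm, low on the post with the fingers not clamped. It slid at about 3 N. At the stop the force rose to about 8 N with no further movement.
- **Thumbscrew:** It went down through both slots with no noticeable resistance. The collar met the bracket at the height I had worked out (tool at 56.7 mm), pressing with up to about 7 N.
- **Lock:** I turned it 90° with the measured forces staying low, then let go. The last pictures show the head along the channel and the collar on the bracket.
- **Other things:** The bystanders that show in the last side picture look unmoved by eye. I did not measure their positions again.

One check was not perfect. The bracket sits turned about 1° within its side play. It touches the stop at the +y corner, and I estimate it is about 0.5 mm off at the other corner. That puts its slot about 0.3–0.4 mm short of the nut slot's centre. I left it that way rather than push it again after locking. The cameras also disagreed with each other and with the touch reading by 1–2 mm along the channel. I settled the final alignment by comparing the pin with the slot in the wrist picture.

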